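# Open the touch-latch door in front of the oil bottle

## Robot

A 6-joint arm with a two-finger parallel gripper is mounted at the origin on a cart in front of the work surface, level with it; the furniture and walls round the work are solid. World frame = base frame: x ahead of the robot, y to its left, z up, the work surface at z = 0. Lengths are in m, angles in rad, forces in N, time in s.
With the tool pointing down it reaches from about 0.35 to 0.85 m from the base axis. Payload 8.1 kg.
Tool frame: the origin (TCP) lies midway between the tips of the shut fingers; the grasp point (between the pads) lies 19 mm behind it (robot.grip_point_offset is the distance from the TCP to the grasp point, in m); z points along the fingers, y is the line along which they close (so a half turn about z gives the same grasp; the last joint's range is limited). The gripper opens to 93 mm and grips with 3 to 60 N. Pads are 15 mm wide; open, the fingers measure 128 mm over their backs; the gripper's body (75 mm by 188 mm) begins 65 mm behind the grasp point.
Start: joints at [-1.327, 0.13, 1.488, -0, 1.523, -0.085], TCP at [0.194, -0.568, 0.219] pointing down, gripper open.
Joint ranges: [-2.96, 2.96], [-0.89, 2.26], [0.02, 2.5], [-1.34, 4.48], [0, 2.73], [-2.66, 2.66]. Speed limits (rad/s): [2.39, 2.39, 2.79, 3.14, 3.14, 3.14].

## Interface

Orientations are given as a rotation vector (axis times angle).
In Python, from plant import robot, read_camera, job gives the robot as it stands.
- The arm moves only by the shell command python3 -m inch 'ROWS' [FORCE]. ROWS is JSON, one flat list of numbers, 5 for each row, row after row: the shift along the world's x, y, z in mm, then the turn about the world's z in degrees, then the opening in per cent of the stroke, from 0 (shut) to 100 (fully open). In form: [dx, dy, dz, yaw, hand, dx, dy, dz, yaw, hand, ...]. A call has 1 to 10 rows; each row is the pose to reach, as a shift and turn from the pose commanded when the call began; what a row does not reach only later rows make up. A row lasts 1/12 s, in which the tool goes at most 41.7 mm and 7.16 degrees, less where a joint would pass 70% of its speed; a pose out of reach is approached as far as the arm can. A call with a gripper value outside its range is refused whole. The fingers move at their own pace and stop on an object; FORCE is the grip in N (left out, the last holds). Time passes only in rows, so rows that repeat a pose let the fingers close. It gives the time, the measured TCP pose, the force, the opening and the grip force at its end, in the units of the state.
- robot.read_state(): the state, without advancing time (a new reading comes with each control period).
- read_camera(name): name is "side" or "top"; returns a dict with "image" (384x512x3 uint8, blue, green, red), "K" (3x3 intrinsics, pixels), "extrinsics" (4x4, takes a point from world to camera coordinates). Camera axes: x right, y down, z forward; pixel columns grow to the right and rows downward; lengths in m; the calibration is good to about 2 mm. A picture is of the moment at which its call begins. There is no depth.
- job.close_job(): hands the job in; it is judged then, once.
The state is a dict: "t": time; "q": joint angles; "dq": joint speeds; "joint_torque": joint torques, N m; "tool_pos": TCP position; "orientation": TCP orientation; "force": force on the tool from outside, world axes, zero at the start; "wrist_torque": the same for the moment, N m; "opening": finger opening in m; "gripper_force": force on a finger pad.
Only numpy, scipy, OpenCV 4.12 (cv2) and the standard library are available. Lean on these libraries where they do the work, as an engineer would, in place of code of your own. Each camera call takes 0.05 s, during which the arm holds its last target. There are 200 camera calls.

## Task

Open the cupboard door behind which the green-capped oil bottle stands: the doors have no handles, so press the free edge of that door in until its touch latch lets go and springs it ajar, then swing it with a fingertip until it stands about square to the front, and leave it standing open. Keep the other door latched shut, and do not pick up, shift or knock over anything in the cupboard or on the bench.

Things in the scene. Friction and masses are not known exactly. Their poses are not given: they have to be found in the camera images.
- cupboard: Fixed plywood cupboard on the bench, 150 deep (own x), 360 wide (own y), 195 high; origin under its centre, own -x is its front, +y its left compartment as the robot sees it. Carcass front at own x = -75. Two doors, clear panes in wooden frames, no handles: 176.5 wide, 14 thick, 28 to 193 above the bench, outer face at x = -95 when shut. Hinged on the outer sides; free edges meet in the middle
- left_door (a joint): left door's hinge, rad: 0 shut (6 mm clear of the carcass), -0.034 pressed in to its solid stop, about 0.35 ajar, 1.57 square to the front, stop at 1.75. Beyond ajar it turns by a light push (under 1 N at the free edge) and stays where it is left
- right_door (a joint): the same for the right door
- left_plunger (a joint): plunger of the left door's push-push touch latch, m: 0.001 caught, -0.003 pressed in, 0.042 sprung out. Pressing the shut door at its free stile (about 4 N) to its stop, 5 mm in, and letting go lets the plunger push the door ajar within a second; pressing an ajar door to the stop catches it again. It sits at cupboard y = 63, 176 above the bench; sprung out it reaches 46 mm ahead of the carcass
- right_plunger (a joint): the same for the right door's latch, at cupboard y = -63
- left_press (a point): point on the outer face of the left door's free wooden stile (26 mm wide), 146 mm from the hinge axis and 30 mm in from the free edge, 165 mm above the bench (28 mm below the door's top); moves with the door; own x points from outer face to back face
- right_press (a point): the same on the right door
- left_hinge (a point): point on the left door's upright hinge axis, in the plane of the door's back face (cupboard x = -81, y = 178), 165 above the bench; turns with the door: own x points from its outer to its back face, and the door extends 176.5 mm from here along own -y
- right_hinge (a point): the same for the right door (cupboard x = -81, y = -178), which extends along own +y
- oil_center (a point): middle of the white drip-oil bottle with a green pointed cap, 42 across, 120 high, standing loose in one of the compartments (floor 35 mm above the bench)
- jar_center (a point): middle of the black-lidded clear jar of nuts, 58 across, 70 high, standing loose in the other compartment
- grease_tin: brown round grease tin, 66 mm across, 81 high; origin under its centre
- tape: lime green tape measure lying flat, 54x84x31; origin under its centre
- cog: loose grey toothed sprocket lying flat, 67 mm across, 8 thick; origin under its centre
- cone_spanner: grey flat spanner, 144 long (own x), 22 wide, 8 thick; origin under its centre
- blade_scraper: black scraper, 135 long (own y), 18 wide, 11 thick; origin under its centre
- pads: black brake shoe, 14x55x25; origin under its centre

How it is judged:
On the way:
1. the oil bottle's door has been released: its latch plunger has sprung out and the door stands ajar (((y of oil_center in the frame of cupboard above 0 m and value of joint left_door above 0.2 rad and value of joint left_plunger above 0.03 m) or (y of oil_center in the frame of cupboard below 0 m and value of joint right_door above 0.2 rad and value of joint right_plunger above 0.03 m))), for 0.1 s.
At the end, for the whole second after the job is handed in: The door in front of the oil bottle stands open by more than 1.25 rad and at rest, the other door is still shut (within 0.03 rad) with its latch caught, and bottle and jar stand within 20 mm of where they were (((y of oil_center in the frame of cupboard above 0 m and value of joint left_door above 1.25 rad and velocity of joint left_door between -0.05 and 0.05 rad/s and value of joint right_door below 0.03 rad and value of joint right_plunger below 0.005 m) or (y of oil_center in the frame of cupboard below 0 m and value of joint right_door above 1.25 rad and velocity of joint right_door between -0.05 and 0.05 rad/s and value of joint left_door below 0.03 rad and value of joint left_plunger below 0.005 m)) and distance of each of oil_center, jar_center from where it was at the start of the episode below 0.02 m and angle between each of oil_center, jar_center's own z axis and vertical below 0.2 rad); the robot touches nothing.
It fails at once if the other door springs open ((y of oil_center in the frame of cupboard above 0 m and value of joint right_door above 0.08 rad) or (y of oil_center in the frame of cupboard below 0 m and value of joint left_door above 0.08 rad)).
It fails at once if the oil bottle or the jar is lifted or shifted by more than 20 mm (distance of any of oil_center, jar_center from where it was at the start of the episode above 0.02 m).
It fails at once if a thing lying on the bench is lifted or shifted by more than 20 mm (distance of any of grease_tin, tape, cog, cone_spanner, blade_scraper, pads from where it was at the start of the episode above 0.02 m).
It also fails if it takes over 42 s, if anything falls off the work surface, if the arm or the gripper's body presses on something with over 40 N, if the wrist force passes 120 N, or if a joint passes its speed limit or range.

## Working session

There is one attempt and no reset: what is moved stays moved. The work goes in short steps, Python scripts to look and compute and a shell command to move; the robot and the scene stay as the last step left them, time stands still between calls to the robot, and variables do not carry over. Pictures are saved under pics/ and viewed, at most 10 in all, crops included, and the job is handed in when it is done.

```bash
mkdir -p pics; ls; python3 - <<'E'
from plant import robot, read_camera
import cv2
for n in("side","top"):
    c=read_camera(n); cv2.imwrite(f"pics/{n}0.png",c["image"]); print(n,c["K"].tolist(),c["extrinsics"].round(4).tolist())
s=robot.read_state(); print(s["t"],s["tool_pos"],s["orientation"],s["opening"])
E
```

```text
pics
side [[350.0905889684535, 0.0, 255.33543999572154], [0.0, 350.0905889684535, 190.23692499364407], [0.0, 0.0, 1.0]] [[-0.9528, -0.3034, 0.0111, 0.4559], [-0.133, 0.3841, -0.9137, 0.217], [0.273, -0.872, -0.4063, 0.7217], [0.0, 0.0, 0.0, 1.0]]
top [[353.4289950267309, 0.0, 256.24132333420937], [0.0, 353.4289950267309, 190.94322146363785], [0.0, 0.0, 1.0]] [[-0.0253, -0.9997, 0.0058, -0.0733], [-0.9957, 0.0247, -0.089, 0.5302], [0.0888, -0.008, -0.996, 0.9693], [0.0, 0.0, 0.0, 1.0]]
0.1 [ 0.19364405 -0.56735546  0.21769988] [-3.09759924e+00 -5.13969899e-01  2.62686259e-04] 0.0928850227202212
```

View pics/side0.png

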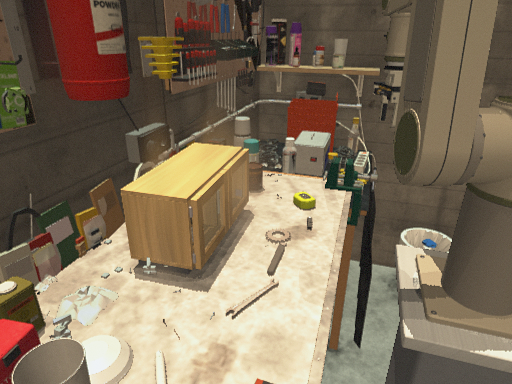

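View pics/top0.png

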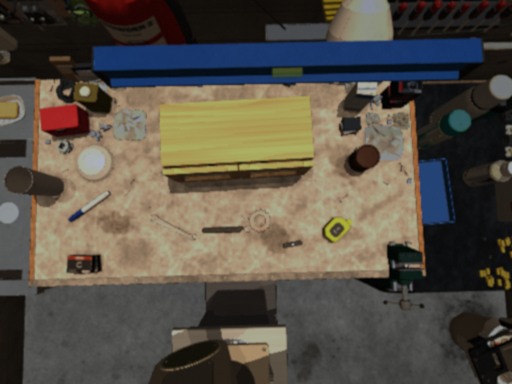

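The side view shows the cupboard front edge-on (columns 190–250). In the top view the cupboard's top spans (160–313, 97–180). I'll enlarge both to find the bottle and the corners.

```bash
python3 - <<'E'
import cv2
a=cv2.imread("pics/side0.png")[130:280,115:265]; b=cv2.imread("pics/top0.png")[85:260,145:395]
cv2.imwrite("pics/c1.png",cv2.resize(a,(600,600),interpolation=2)); cv2.imwrite("pics/c2.png",cv2.resize(b,(800,560),interpolation=2))
E
```

```text
(no output)
```

View pics/c1.png

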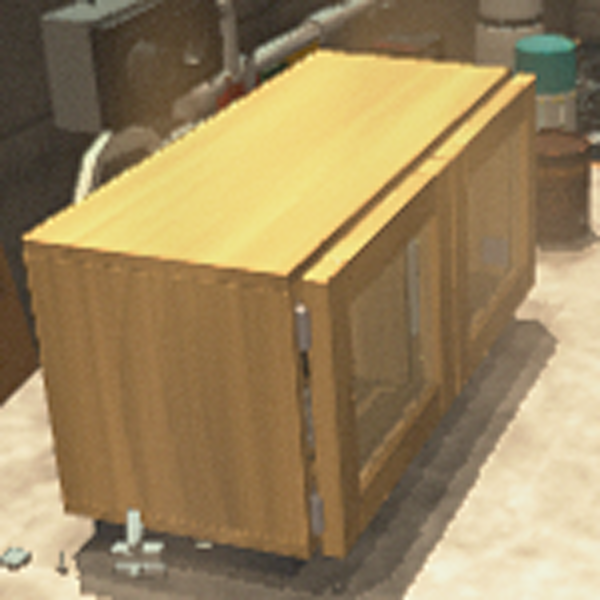

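View pics/c2.png

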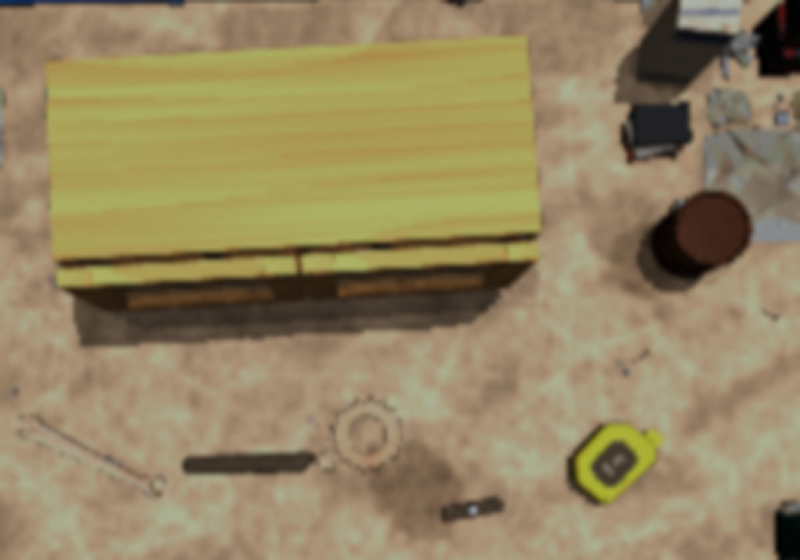

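The left pane shows a whitish upright strip at crop (415,290). The right pane shows a small grey patch at (495,250). Next I fit the cupboard pose from the top corners in both views, then project each candidate compartment to see what can be visible there.

```bash
cat > h.py <<'E'
import numpy as np,cv2
from scipy.optimize import least_squares
K={"side":np.array([[350.09,0,255.335],[0,350.09,190.237],[0,0,1]]),"top":np.array([[353.43,0,256.24],[0,353.43,190.94],[0,0,1]])}
from plant import read_camera
def cal(n,c=None):
    c=c or read_camera(n); K[n]=c["K"]; E[n]=c["extrinsics"]; return c["image"]
E={}
def proj(n,p):
    p=np.atleast_2d(p); q=(E[n][:3,:3]@p.T).T+E[n][:3,3]; q=q@K[n].T; return q[:,:2]/q[:,2:]
def ray(n,uv,z):
    d=E[n][:3,:3].T@np.linalg.solve(K[n],[uv[0],uv[1],1]); o=-E[n][:3,:3].T@E[n][:3,3]; return o+d*(z-o[2])/d[2]
def W(p,P):
    x,y,a=p; P=np.atleast_2d(P); c,s=np.cos(a),np.sin(a)
    return np.c_[x+c*P[:,0]-s*P[:,1],y+s*P[:,0]+c*P[:,1],P[:,2]]
E
python3 - <<'E'
from h import *
cal("side");im=cal("top")
C=[(75,180,195),(75,-180,195),(-75,-180,195),(-75,180,195)]
C=np.array(C+[(-95,178,193),(-95,-178,193)])/1e3
T=np.array([(48,62),(527,38),(540,235),(55,260),(60,286),(538,259)])/3.2+[145,85]
S=np.array([(25,240),(318,50),(508,67),(290,275),(312,283),(535,75)])/4+[115,130]
for use in("ts","t","s"):
    f=lambda p:np.r_[(proj("top",W(p,C))-T).ravel()*("t" in use),(proj("side",W(p,C))-S).ravel()*("s" in use)]
    r=least_squares(f,[.6,0,0]); print(use,r.x.round(4),np.abs(r.fun).max().round(2)); 
    if use=="ts": p=r.x; print(r.fun.reshape(-1,2).round(1).tolist())
np.save("p.npy",p)
for nm,h,rad in(("oil",.12,.021),("jar",.07,.029)):
  for y in(.09,-.09):
    for x in(-.03,.03):
      print(nm,y,x,((proj("side",W(p,[(x,y,.035),(x,y,.035+h)]))-[115,130])*4).round().tolist())
for nm,q in dict(lpress=(-.095,.032,.165),rpress=(-.095,-.032,.165),lh=(-.081,.178,.165),rh=(-.081,-.178,.165)).items(): print(nm,W(p,q).round(4))
o=lambda u,v,z:ray("top",(u/3.2+145,v/3.2+85),z).round(3)
for nm,a in dict(tin=(715,230,.081),tape=(612,462,.03),cog=(367,432,.008),pads=(472,509,.025),scr1=(185,465,.01),scr2=(312,460,.01),sp1=(25,420,.008),sp2=(155,488,.008)).items(): print(nm,o(*a))
# side pane patches on door-pane
img=cv2.imread("pics/side0.png")[130:280,115:265]
cv2.imwrite("pics/c3.png",cv2.resize(cv2.convertScaleAbs(img[20:105,80:140],alpha=1.4),(480,600),interpolation=cv2.INTER_CUBIC)[:, :]) 
E
```

```text
ts [ 0.6576 -0.041   0.029 ] 3.61
[[-1.4, -1.1], [0.2, -1.3], [0.5, -0.8], [-1.6, -0.5], [-1.9, -0.0], [0.7, 0.3], [-1.3, -1.5], [0.4, -0.7], [1.3, -0.4], [-0.8, -1.0], [3.6, -1.2], [1.1, -0.9]]
t [ 0.6563 -0.0423  0.0295] 1.3
s [ 0.6573 -0.0368  0.032 ] 3.07
oil 0.09 -0.03 [[304.0, 443.0], [290.0, 260.0]]
oil 0.09 0.03 [[213.0, 427.0], [195.0, 247.0]]
oil -0.09 -0.03 [[415.0, 312.0], [409.0, 154.0]]
oil -0.09 0.03 [[337.0, 301.0], [327.0, 144.0]]
jar 0.09 -0.03 [[304.0, 443.0], [296.0, 339.0]]
jar 0.09 0.03 [[213.0, 427.0], [203.0, 325.0]]
jar -0.09 -0.03 [[415.0, 312.0], [411.0, 222.0]]
jar -0.09 0.03 [[337.0, 301.0], [331.0, 211.0]]
lpress [[ 0.5617 -0.0118  0.165 ]]
rpress [[ 0.5636 -0.0757  0.165 ]]
lh [[0.5715 0.1346 0.165 ]]
rh [[ 0.5818 -0.2213  0.165 ]]
tin [ 0.607 -0.388  0.081]
tape [ 0.415 -0.305  0.03 ]
cog [ 0.447 -0.094  0.008]
pads [ 0.378 -0.183  0.025]
scr1 [0.422 0.067 0.01 ]
scr2 [ 0.423 -0.045  0.01 ]
sp1 [0.465 0.208 0.008]
sp2 [0.402 0.094 0.008]
```

View pics/c3.png

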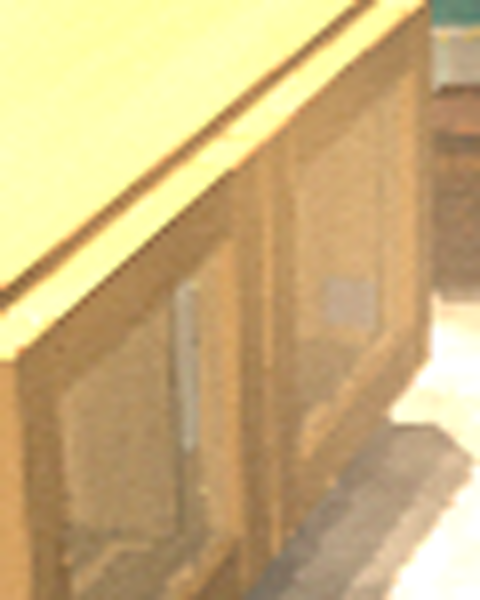

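```bash
python3 - <<'E'
from h import *
cal("side");cal("top");p=np.load("p.npy")
c,s=np.cos(p[2]),np.sin(p[2]);R=np.array([[c,s,0],[-s,c,0],[0,0,1]])
o=R@(-E["side"][:3,:3].T@E["side"][:3,3]-[p[0],p[1],0]);print("cam",o.round(3))
for uv in[(405,240),(415,240),(422,240),(405,335),(415,335),(422,335),(395,300),(482,240),(508,240),(482,262),(508,262),(425,250),(355,300)]:
    d=R@E["side"][:3,:3].T@np.linalg.solve(K["side"],[uv[0]/4+115,uv[1]/4+130,1])
    f=lambda ax,v:(o+d*(v-o[ax])/d[ax]).round(3).tolist()
    print(uv,"pane x-.088",f(0,-.088),"y=0",f(1,0),"x=.07",f(0,.07),"y-.17",f(1,-.17))
E
python3 - <<'E'
import cv2
a=cv2.imread("pics/side0.png"); b=cv2.imread("pics/top0.png")
print(a[185:222:3,208:226].tolist().__str__()[:0])
for v in range(186,220,3): print(v,[tuple(map(int,a[v,u])) for u in range(212,223)])
for v in range(184,202,2): print(v,[tuple(map(int,a[v,u])) for u in range(232,248,2)])
E
```

```text
cam [-0.37   0.736  0.486]
(405, 240) pane x-.088 [-0.088, 0.061, 0.163] y=0 [-0.062, 0.0, 0.134] x=.07 [0.07, -0.316, -0.018] y-.17 [0.009, -0.17, 0.052]
(415, 240) pane x-.088 [-0.088, 0.047, 0.157] y=0 [-0.069, 0.0, 0.134] x=.07 [0.07, -0.34, -0.028] y-.17 [0.001, -0.17, 0.053]
(422, 240) pane x-.088 [-0.088, 0.036, 0.152] y=0 [-0.074, 0.0, 0.135] x=.07 [0.07, -0.356, -0.035] y-.17 [-0.005, -0.17, 0.054]
(405, 335) pane x-.088 [-0.088, 0.067, 0.105] y=0 [-0.06, 0.0, 0.067] x=.07 [0.07, -0.308, -0.109] y-.17 [0.012, -0.17, -0.03]
(415, 335) pane x-.088 [-0.088, 0.052, 0.097] y=0 [-0.067, 0.0, 0.068] x=.07 [0.07, -0.332, -0.121] y-.17 [0.003, -0.17, -0.029]
(422, 335) pane x-.088 [-0.088, 0.041, 0.092] y=0 [-0.072, 0.0, 0.069] x=.07 [0.07, -0.349, -0.129] y-.17 [-0.003, -0.17, -0.028]
(395, 300) pane x-.088 [-0.088, 0.079, 0.133] y=0 [-0.054, 0.0, 0.091] x=.07 [0.07, -0.289, -0.064] y-.17 [0.019, -0.17, -0.0]
(482, 240) pane x-.088 [-0.088, -0.071, 0.107] y=0 [-0.113, 0.0, 0.14] x=.07 [0.07, -0.523, -0.105] y-.17 [-0.053, -0.17, 0.06]
(508, 240) pane x-.088 [-0.088, -0.126, 0.083] y
[... 3224 characters left out ...]
 (87, 126, 152), (86, 125, 157)]
192 [(77, 115, 144), (81, 116, 142), (96, 118, 140), (98, 120, 143), (100, 123, 143), (81, 118, 142), (83, 125, 155), (84, 122, 156)]
194 [(77, 114, 141), (86, 120, 147), (100, 122, 140), (98, 121, 140), (102, 124, 142), (83, 114, 141), (89, 127, 156), (84, 124, 157)]
196 [(85, 120, 146), (84, 120, 147), (83, 115, 143), (86, 120, 146), (98, 125, 149), (84, 115, 138), (89, 126, 156), (79, 116, 146)]
198 [(77, 109, 134), (75, 108, 129), (77, 109, 134), (84, 119, 145), (87, 125, 152), (94, 130, 159), (85, 119, 148), (80, 110, 138)]
200 [(78, 110, 134), (76, 109, 133), (81, 110, 136), (78, 110, 132), (86, 123, 152), (79, 115, 147), (73, 104, 129), (81, 111, 137)]
```

The grey strip seems to be seen past the divider's front edge, in the right compartment. Its base matches the floor at about y = -0.06, and it runs up to the pane rail with no dark lid. A frame average with more contrast should settle this before I commit.

```bash
python3 - <<'E'
from h import *
a=np.mean([cal("side").astype(float) for _ in range(14)],0); np.save("avg.npy",a)
b=a[165:250,195:255]; b=np.clip((b-40)*1.9,0,255).astype(np.uint8)
cv2.imwrite("pics/c4.png",cv2.resize(b,(423,600),interpolation=cv2.INTER_CUBIC))
for v in range(187,222,2): print(v,[tuple(a[v,u].round().astype(int).tolist()) for u in range(214,221)])
E
```

```text
187 [(60, 94, 123), (58, 92, 120), (57, 90, 117), (59, 90, 117), (57, 91, 117), (61, 94, 121), (72, 109, 137)]
189 [(59, 94, 121), (57, 90, 118), (58, 89, 116), (62, 94, 118), (78, 109, 131), (83, 120, 142), (76, 114, 141)]
191 [(57, 89, 116), (56, 88, 114), (69, 97, 119), (100, 124, 139), (93, 116, 132), (81, 111, 133), (75, 113, 140)]
193 [(61, 95, 121), (67, 99, 123), (70, 98, 118), (91, 116, 132), (93, 117, 131), (80, 108, 131), (77, 114, 142)]
195 [(74, 109, 134), (74, 110, 134), (70, 98, 117), (91, 115, 132), (94, 118, 131), (79, 108, 128), (75, 113, 140)]
197 [(72, 106, 131), (73, 108, 132), (69, 97, 115), (92, 116, 132), (93, 115, 130), (78, 104, 123), (76, 113, 141)]
199 [(72, 105, 130), (70, 104, 128), (65, 91, 109), (85, 109, 127), (94, 117, 131), (83, 110, 127), (78, 116, 143)]
201 [(72, 104, 128), (70, 103, 127), (66, 91, 109), (85, 109, 126), (94, 117, 131), (84, 108, 126), (79, 116, 145)]
203 [(71, 102, 127), (70, 103, 126), (64, 89, 106), (84, 108, 124), (96, 118, 131), (83, 107, 124), (78, 116, 144)]
205 [(71, 103, 125), (69, 102, 125), (68, 92, 111), (84, 107, 123),
[... 258 characters left out ...]
128), (77, 115, 143)]
211 [(70, 100, 123), (70, 101, 124), (67, 94, 114), (75, 99, 114), (97, 119, 130), (92, 114, 126), (76, 114, 142)]
213 [(70, 99, 122), (69, 101, 123), (65, 94, 115), (67, 90, 105), (92, 113, 125), (77, 102, 122), (77, 113, 140)]
215 [(70, 99, 121), (70, 100, 122), (68, 96, 117), (62, 87, 103), (68, 96, 117), (69, 98, 119), (74, 107, 132)]
217 [(68, 97, 118), (70, 100, 122), (69, 98, 118), (61, 86, 103), (67, 96, 118), (68, 96, 118), (73, 106, 130)]
219 [(69, 99, 120), (69, 99, 122), (68, 100, 122), (62, 85, 102), (68, 95, 115), (70, 101, 121), (84, 126, 146)]
221 [(70, 100, 122), (69, 98, 121), (69, 100, 123), (60, 85, 101), (67, 94, 112), (66, 95, 114), (70, 101, 122)]
```

View pics/c4.png

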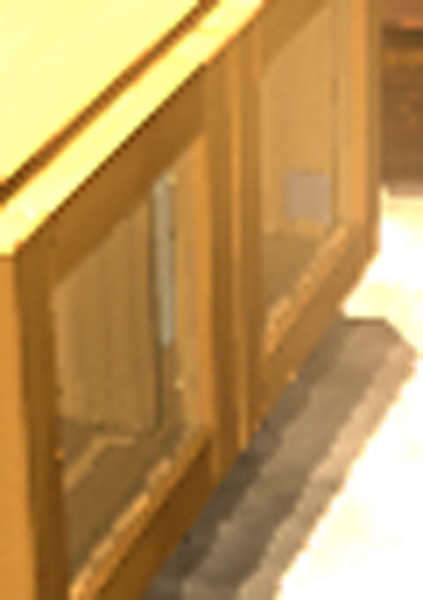

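The averaged view is clear. At crop (165,180–345) a white, lidless body stands on the right compartment's floor, seen past the divider's front edge, so the oil bottle is behind the right door. I'm moving to a spot in front of that door's press point with the fingers shut.

```bash
python3 -m inch '[0,0,60,0,0, 0,0,60,0,0, 330,485,60,-17,0, 330,485,60,-17,0, 330,485,60,-17,0, 330,485,60,-17,0, 330,485,60,-17,0, 330,485,60,-17,0, 330,485,60,-17,0, 330,485,60,-17,0]' 10
```

```text
t: 1.83
tool_pos: [0.3819, -0.2906, 0.2789]
orientation: [3.141, 0.05, 0.001]
force: [1.2, -0.4, -0.5]
opening: 0.0311
gripper_force: 0.0
```

```bash
python3 -m inch '[120,206,0,0,0, 120,206,0,0,0, 120,206,0,0,0, 120,206,0,0,0, 120,206,0,0,0, 120,206,0,0,0, 120,206,-40,0,0, 120,206,-80,0,0, 120,206,-120,0,0, 120,206,-130,0,0]'; python3 -c "
from plant import robot;s=robot.read_state();print(s['tool_pos'],s['t'])"
```

```text
t: 2.67
tool_pos: [0.4972, -0.0849, 0.1417]
orientation: [-3.138, -0.052, 0.015]
force: [-2.2, 1.3, -1.8]
opening: 0.0006
gripper_force: 0.0
[ 0.49717374 -0.08490446  0.14171589] 2.6667
```

```bash
python3 -m inch '[20,3,0,0,0, 40,3,0,0,0, 45,3,0,0,0, 48,3,0,0,0, 48,3,0,0,0, 48,3,0,0,0]'; python3 - <<'E'
from h import *
a=cal("side");cal("top")
cv2.imwrite("pics/c5.png",cv2.resize(a[80:280,115:365],(750,600),interpolation=2))
E
```

```text
t: 3.17
tool_pos: [0.549, -0.0837, 0.1494]
orientation: [3.141, 0.05, 0.001]
force: [-0.6, -0.0, 1.1]
opening: 0.0006
gripper_force: 0.0
```

View pics/c5.png

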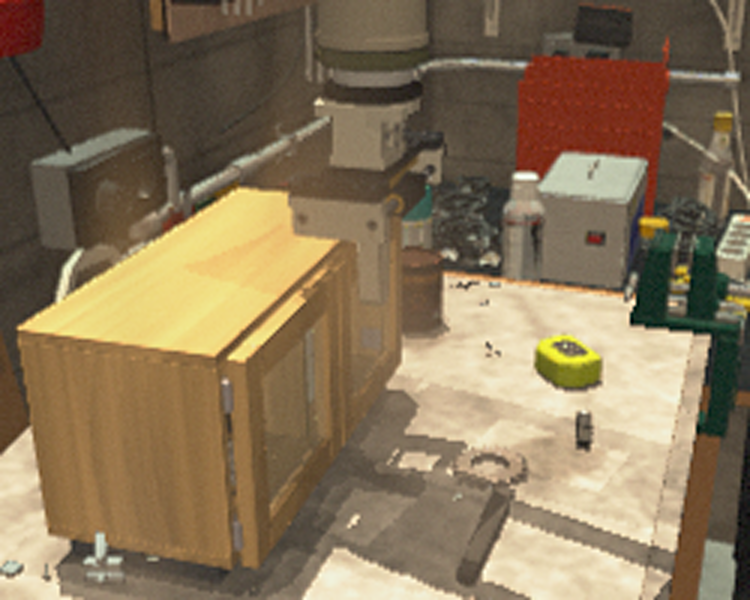

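The fingers (crop 350–390, 210–300) stand just in front of the right door's free stile and clear of the left door. Now I press gently.

```bash
python3 -m inch '[0,5,0,0,0, 3,5,0,0,0, 5,5,0,0,0, 7,5,0,0,0, 7,5,0,0,0]'; python3 -m inch '[2,0,0,0,0, 4,0,0,0,0, 4,0,0,0,0]'
```

```text
t: 3.68
tool_pos: [0.5564, -0.0784, 0.1487]
orientation: [-3.141, -0.051, 0.0]
force: [-0.9, 0.0, -0.4]
opening: 0.0006
gripper_force: 0.2
t: 3.93
tool_pos: [0.56, -0.0782, 0.1484]
orientation: [-3.141, -0.05, 0.002]
force: [-2.7, 1.5, 0.2]
opening: 0.0009
gripper_force: 1.5
```

```bash
python3 -m inch '[1,0,0,0,0, 2,0,0,0,0, 2,0,0,0,0]';python3 -m inch '[1,0,0,0,0, 2,0,0,0,0, 2,0,0,0,0]'
```

```text
t: 4.18
tool_pos: [0.5608, -0.0781, 0.1484]
orientation: [-3.14, -0.05, 0.005]
force: [-10.2, 2.9, 5.4]
opening: 0.0002
gripper_force: 5.3
t: 4.43
tool_pos: [0.5609, -0.0781, 0.1484]
orientation: [-3.14, -0.05, 0.012]
force: [-22.2, 3.8, 12.9]
opening: 0.0003
gripper_force: 11.1
```

It's at the solid stop (22 N, no further travel). I let go and back off.

```bash
python3 -m inch '[-15,0,0,0,0, -50,0,0,0,0, -90,0,0,0,0, -115,0,0,0,0, -115,0,0,0,0, -115,0,0,0,0, -115,0,0,0,0, -115,0,0,0,0, -115,0,0,0,0, -115,0,0,0,0]'; python3 - <<'E'
from h import *
a=cal("side");b=cal("top")
c=np.hstack([cv2.resize(a[120:280,115:265],(400,427),interpolation=2),cv2.resize(b[85:255,150:310],(400,427),interpolation=2)])
cv2.imwrite("pics/c6.png",c)
E
```

```text
t: 5.27
tool_pos: [0.4499, -0.0785, 0.1487]
orientation: [-3.141, -0.051, -0.0]
force: [-0.0, -0.7, 0.2]
opening: 0.0005
gripper_force: 0.0
```

View pics/c6.png

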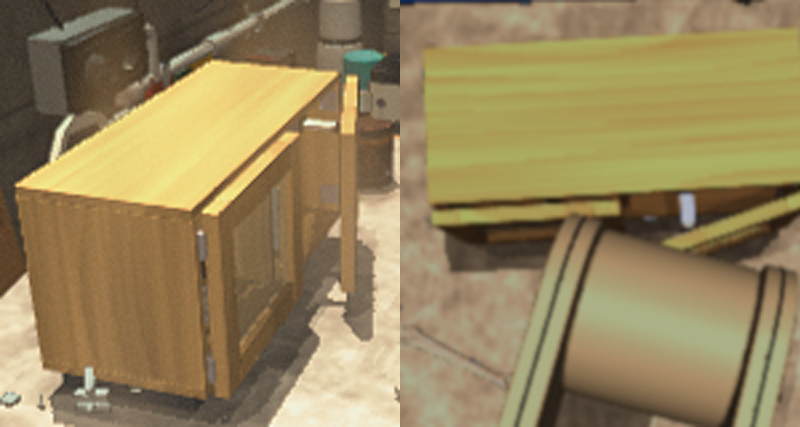

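The door is ajar with its plunger out (right half, about (688,210)), and the left door is flush. Now I go round the free edge: left, in to the gap, then right behind the door's edge.

```bash
python3 -m inch '[0,35,0,0,0, 0,68,0,0,0, 0,68,0,0,0, 30,69,0,0,0, 60,69,0,0,0, 88,69,0,0,0, 88,69,0,0,0, 88,69,0,0,0]'; python3 -m inch '[0,-20,0,0,0, 1,-40,0,0,0, 2,-54,0,0,0, 2,-54,0,0,0, 2,-54,0,0,0]'
```

```text
t: 6.03
tool_pos: [0.5377, -0.0097, 0.1476]
orientation: [-3.141, -0.051, 0.003]
force: [-0.1, 0.5, -0.9]
opening: 0.0006
gripper_force: 0.0
t: 6.45
tool_pos: [0.5386, -0.064, 0.1488]
orientation: [-3.141, -0.048, 0.0]
force: [-0.8, 0.0, 0.4]
opening: 0.0003
gripper_force: 0.0
```

The finger is behind the free edge with no contact. Now I swing the door along the arc, slowly.

```bash
python3 -m inch '[-8,-4,0,0,0, -17,-10,0,0,0, -26,-18,0,0,0, -36,-26,0,0,0, -45,-33,0,0,0, -54,-42,0,0,0, -63,-51,0,0,0, -72,-60,0,0,0, -81,-69,0,0,0, -81,-69,0,0,0]'; python3 -m inch '[-5,-8,0,0,0, -9,-16,0,0,0, -13,-24,0,0,0, -17,-32,0,0,0, -19,-40,0,0,0, -22,-47,0,0,0, -24,-54,0,0,0, -26,-60,0,0,0, -26,-64,0,0,0, -26,-64,0,0,0]'
```

```text
t: 7.28
tool_pos: [0.4566, -0.1342, 0.1486]
orientation: [3.141, 0.048, -0.001]
force: [-1.6, -0.4, 0.5]
opening: 0.0005
gripper_force: 0.0
t: 8.12
tool_pos: [0.432, -0.1972, 0.1486]
orientation: [3.141, 0.049, -0.0]
force: [0.2, -0.5, -0.2]
opening: 0.0006
gripper_force: 0.0
```

Now I back off toward +y and up, clear of everything, and look.

```bash
python3 -m inch '[0,15,0,0,0, 0,40,0,0,0, -20,60,20,0,0, -50,60,60,0,0, -80,60,100,0,0, -80,60,130,0,0, -80,60,130,0,0, -80,60,130,0,0, -80,60,130,0,0]'; python3 - <<'E'
from h import *
a=cal("side");b=cal("top")
c=np.hstack([cv2.resize(a[120:280,115:315],(450,360),interpolation=2),cv2.resize(b[85:255,150:310],(340,360),interpolation=2)])
cv2.imwrite("pics/c7.png",c)
E
```

```text
t: 8.87
tool_pos: [0.3525, -0.1364, 0.2788]
orientation: [3.141, 0.051, 0.002]
force: [0.4, -0.3, -0.9]
opening: 0.0004
gripper_force: 0.0
```

View pics/c7.png

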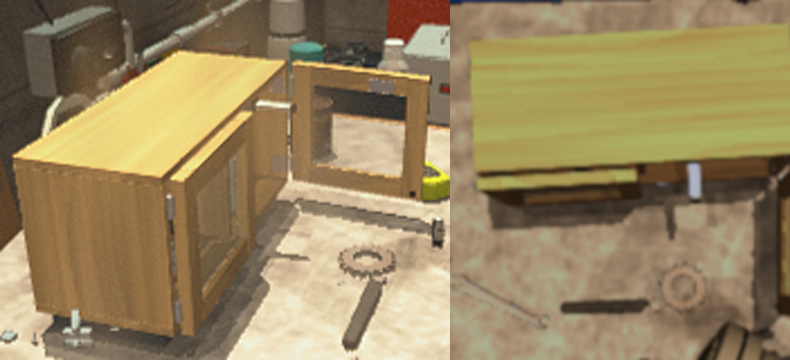

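The right door stands about square to the front (crop 293–430). The left door is still flush, the bench items are in place, and the arm is clear.

```bash
python3 -c "
from plant import job;print(job.close_job())"
```

```text
the job is handed in; nothing more can be done
None
```

I opened the right-hand door, the one in front of the oil bottle, to about 1.5 rad by my estimate and left it standing; the left door stayed flush, I saw nothing shifted, and I handed the job in at about 9 s, with no verdict returned.

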